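# File two slide mailers in the slide file drawer

## Robot

A 6-joint arm with a two-finger parallel gripper is mounted at the origin on a cart in front of the work surface, level with it; the furniture and walls round the work are solid. World frame = base frame: x ahead of the robot, y to its left, z up, the work surface at z = 0. Lengths are in m, angles in rad, forces in N, time in s.
With the tool pointing down it reaches from about 0.325 to 0.775 m from the base axis. Payload 5.5 kg.
Tool frame: the origin (TCP) lies on the mounting face of the last link; the fingertips stand 182 mm ahead of it and the grasp point (between the pads) lies 163 mm ahead of it; z points along the fingers, y is the line along which they close (so a half turn about z gives the same grasp; the last joint's range is limited). The gripper opens to 88 mm and grips with 3 to 60 N. Pads are 20 mm wide; open, the fingers measure 115 mm over their backs; the gripper's body (75 mm by 178 mm) begins 61 mm behind the grasp point.
Start: joints at [1.116, 0.091, 1.231, -0, 1.82, -0.057], TCP at [0.232, 0.553, 0.405] pointing down, gripper open.
Joint ranges: [-2.87, 2.87], [-0.86, 2.18], [0.17, 2.46], [-1.51, 4.65], [0.06, 2.69], [-2.65, 2.65]. Speed limits (rad/s): [2.57, 2.57, 3.01, 3.14, 3.14, 3.14].

## Interface

Orientations are given as a unit quaternion [w, x, y, z].
In Python, from cell import * gives the robot as it stands.
- The arm moves only by the shell command python3 -m inch 'ROWS' [OPENING]. ROWS is JSON, a list of rows, each a list of 2 entries, a list of its own where there are three numbers: the shift along the world's x, y, z scaled (see below), then the turn about the world's z scaled (see below). In form: [[[x, y, z], twist], ...]. A call has 1 to 20 rows; each row shifts and turns the commanded pose from where the row before left it; what a row does not reach is not made up. The controller multiplies each number of a shift by 4 cm and each number of a turn by 0.15 rad. A row lasts 1/10 s, in which the tool goes at most 50 mm and 8.59 degrees, less where a joint would pass 70% of its speed; a pose out of reach is approached as far as the arm can. A call with a number of a shift or a turn outside -1 to 1 is refused whole. A call with a gripper value outside its range is refused whole. OPENING is the closure, from 0 (fully open) to 1 (shut), set as the call begins (- or left out, the last holds). The fingers move at their own pace and stop on an object; the grip force is fixed at half the most. Time passes only in rows, so rows that do not move let the fingers close. It gives the time, the measured TCP pose, the force, the opening and the grip force at its end, in the units of the state.
- state(): the state, without advancing time (a new reading comes with each control period).
- grab_frame(name): name is "scene" or "top" or "wrist"; returns (picture, depth): 480x640x3 uint8, red, green, blue; 480x640 float32, m along the optical axis (not along the pixel's ray), 0 where there is no reading.
- camera_info(name): a dict with "vertical_fov" (degrees; the focal length in pixels is half the picture's height over the tangent of half this angle, whatever the lens; pixels are square), "cx", "cy" (the principal point, pixels), "world_from_camera" (4x4, takes a point from camera to world coordinates). Camera axes: x right, y up, looking along -z (the intrinsics and any distortion apply to the point x, -y, -z); pixel columns grow to the right and rows downward; lengths in m; the calibration is good to about 2 mm. A picture is of the moment at which its call begins: read the wrist's pose just before it. camera_info takes no time and is no camera call; for the wrist camera it gives the pose at the moment of the call.
- sign_off(): hands the job in; it is judged then, once.
The state is a dict: "t": time; "joint_positions": joint angles; "dq": joint speeds; "joint_efforts": joint torques, N m; "tcp_pos": TCP position; "tool_rot": TCP orientation; "contact_force": force on the tool from outside, world axes, zero at the start; "wrist_torque": the same for the moment, N m; "width": finger opening in m; "gripper_force": force on a finger pad.
Only numpy, scipy, OpenCV 4.12 (cv2) and the standard library are available. Lean on these libraries where they do the work, as an engineer would, in place of code of your own. Each camera call takes 0.05 s, during which the arm holds its last target. There are 200 camera calls.

## Task

Pull the top drawer of the small white slide file out to its stop and leave it fully out for reading. Then file the two flat slide mailers from the bench in it: lay them up the sloping bed above the one already there, overlapping like roof slates with the label end down the slope, each in line with the one below and with its lower edge along the top of that one's label, so that every label shows. Keep the mailer already filed at the foot of the bed, leave the lower drawer shut and do not disturb the box of slides or the two bottles by the metal tube rack.

Things in the scene. Friction and masses are not known exactly. Their poses are not given: they have to be found in the camera images.
- top_drawer (a joint): Travel of the top drawer, m: 0 shut (as it starts), 0.205 at its stop; it slides level along the file's -x axis with about 2 N of friction and stays where left. Inside, between side walls 132 mm apart whose tops are 196 mm above the bench, a bed 194 mm long rises at 11 degrees from a lip behind the front panel to the back.
- lower_drawer (a joint): Travel of the lower drawer, m: 0 shut. Same kind of drawer with the same bar handle, 106.5 mm lower.
- top_drawer_handle (a point): Middle of the top drawer's round steel bar handle, moving with it: bar along the file's y axis, 110 mm long, 10 to 12 mm thick, its axis 35 mm in front of the panel face, 192 mm above the bench, 33 mm below the top of the file (white steel box, 224 mm deep, 158 wide, 225 high, fixed, a carton on top). Axes are the file's: -x points straight out of the drawer. It can be pinched from above.
- bed_foot (a point): Middle of the foot of the top drawer's sloping bed, on its surface against the lip, moving with the drawer; 19 mm behind the front panel's face, 152 mm above the bench. Axes like the file's: the bed's surface rises 0.194 m per m along the file's +x. The lip stands 12 mm above it.
- filed_mailer: Flat grey plastic slide mailer in the top drawer, 80 mm long (x), 40 wide (y), 6 thick, 30 g, loose on the bed, lower end at the lip. Origin: centre of its underside; +x up the slope, z up through its face. On its upper face a white paper label runs from 3 mm off the lower (-x) end up to x = +8 mm (48 mm from that end); the other 32 mm is bare grey.
- filed_mailer_edge (a point): Middle of the lower edge of the filed mailer's underside (x = -40 mm in its frame), the label end.
- mailer_1: Flat grey slide mailer, the same as the filed one, lying face up on the bench: 80 x 40 x 6 mm, 30 g. Origin: centre of its underside; the white label is at its -x end, up to x = +8 mm. Grip it across the 40 mm. Either new mailer may be laid first.
- mailer_1_edge (a point): Middle of the label-end edge of mailer_1's underside (x = -40 mm in its frame).
- mailer_2: The other new mailer, the same as mailer_1, face up on the bench. Laid with its lower edge at the label line of the one below, a mailer rests on the upper end of that one and, by its own upper end, on the bed: 3 to 7 degrees from level, label end lower, its lower edge some 4 mm above the label's face.
- mailer_2_edge (a point): Middle of the label-end edge of mailer_2's underside (x = -40 mm in its frame).
- box_of_slides: Bystander: red card box of slides, 78 x 84 x 33 mm, loose on the bench. Origin: centre of its underside.
- brown_bottle: Bystander: reagent bottle with amber body, 42 mm across and 92 high, loose. Origin: centre of its base.
- white_bottle: Bystander: smaller white reagent bottle, 34 mm across and 78 high, loose. Origin: centre of its base.

How it is judged:
On the way, in this order (a step that is already met when the one before it is completed fails the run):
1. the top drawer is out to its stop (value of joint top_drawer above 0.199 m), for 0.2 s.
2. with the drawer out, one new mailer lies released over the filed one at its label line (value of joint top_drawer above 0.199 m and ((x of mailer_1_edge in the frame of filed_mailer between 0.004 and 0.016 m and y of mailer_1_edge in the frame of filed_mailer between -0.01 and 0.01 m and z of mailer_1_edge in the frame of filed_mailer between 0.004 and 0.017 m and angle between the x axis of mailer_1 and the x axis of filed_mailer, either way round below 0.2 rad and angle between mailer_1's own z axis and vertical below 0.3 rad and contact force between mailer_1 and the fingers below 0.05 N and linear speed of mailer_1 below 0.02 m/s) or (x of mailer_2_edge in the frame of filed_mailer between 0.004 and 0.016 m and y of mailer_2_edge in the frame of filed_mailer between -0.01 and 0.01 m and z of mailer_2_edge in the frame of filed_mailer between 0.004 and 0.017 m and angle between the x axis of mailer_2 and the x axis of filed_mailer, either way round below 0.2 rad and angle between mailer_2's own z axis and vertical below 0.3 rad and contact force between mailer_2 and the fingers below 0.05 N and linear speed of mailer_2 below 0.02 m/s))), for 0.2 s.
At the end, for the whole second after the job is handed in: Top drawer over 199 of 205 mm out; filed mailer within 12 mm of the lip; a new mailer on it and the other on that, face up, label down, lower edge 4 mm below to 8 mm above the label top beneath, within 10 mm of its middle line and 0.2 rad; released, at rest (value of joint top_drawer above 0.199 m and x of filed_mailer_edge in the frame of bed_foot between -0.002 and 0.012 m and y of filed_mailer_edge in the frame of bed_foot between -0.015 and 0.015 m and z of filed_mailer_edge in the frame of bed_foot between -0.003 and 0.008 m and angle between filed_mailer's own z axis and vertical below 0.3 rad and ((x of mailer_1_edge in the frame of filed_mailer between 0.004 and 0.016 m and y of mailer_1_edge in the frame of filed_mailer between -0.01 and 0.01 m and z of mailer_1_edge in the frame of filed_mailer between 0.004 and 0.017 m and angle between the x axis of mailer_1 and the x axis of filed_mailer, either way round below 0.2 rad and angle between each of mailer_1, mailer_2's own z axis and vertical below 0.3 rad and contact force between each of mailer_1, mailer_2 and the fingers below 0.05 N and linear speed of each of mailer_1, mailer_2 below 0.02 m/s and x of mailer_2_edge in the frame of mailer_1 between 0.004 and 0.016 m and y of mailer_2_edge in the frame of mailer_1 between -0.01 and 0.01 m and z of mailer_2_edge in the frame of mailer_1 between 0.004 and 0.017 m and angle between the x axis of mailer_2 and the x axis of mailer_1, either way round below 0.2 rad) or (x of mailer_2_edge in the frame of filed_mailer between 0.004 and 0.016 m and y of mailer_2_edge in the frame of filed_mailer between -0.01 and 0.01 m and z of mailer_2_edge in the frame of filed_mailer between 0.004 and 0.017 m and angle between the x axis of mailer_2 and the x axis of filed_mailer, either way round below 0.2 rad and angle between each of mailer_2, mailer_1's own z axis and vertical below 0.3 rad and contact force between each of mailer_2, mailer_1 and the fingers below 0.05 N and linear speed of each of mailer_2, mailer_1 below 0.02 m/s and x of mailer_1_edge in the frame of mailer_2 between 0.004 and 0.016 m and y of mailer_1_edge in the frame of mailer_2 between -0.01 and 0.01 m and z of mailer_1_edge in the frame of mailer_2 between 0.004 and 0.017 m and angle between the x axis of mailer_1 and the x axis of mailer_2, either way round below 0.2 rad))); the robot touches nothing.
It fails at once if the lower drawer is opened (over 15 mm) (value of joint lower_drawer above 0.015 m).
It fails at once if the box of slides or a bottle is moved by more than 20 mm or tipped (distance of any of box_of_slides, brown_bottle, white_bottle from where it was at the start of the episode above 0.02 m or angle between any of box_of_slides, brown_bottle, white_bottle's own z axis and vertical above 0.3 rad).
It also fails if it takes over 67 s, if anything falls off the work surface, if the arm or the gripper's body presses on something with over 40 N, if the wrist force passes 120 N, or if a joint passes its speed limit or range.

## Working session

There is one attempt and no reset: what is moved stays moved. The work goes in short steps, Python scripts to look and compute and a shell command to move; the robot and the scene stay as the last step left them, time stands still between calls to the robot, and variables do not carry over. Pictures are saved under pics/ and viewed, at most 10 in all, crops included, and the job is handed in when it is done.

```bash
mkdir -p pics; cat > h.py <<'E'
from cell import *
import numpy as np, cv2
def deproj(name,px,depth=None,z=None,info=None):
    i=info or camera_info(name); f=240/np.tan(np.radians(i["vertical_fov"])/2); T=np.array(i["world_from_camera"])
    out=[]
    for u,v in px:
        r=np.array([(u-i["cx"])/f,-(v-i["cy"])/f,-1.0])
        if z is not None:
            d=T[:3,:3]@r; s=(z-T[2,3])/d[2]
        else: s=float(np.median(depth[int(v)-1:int(v)+2,int(u)-1:int(u)+2]))
        out.append(T[:3,:3]@(r*s)+T[:3,3])
    return np.array(out)
E
python3 - <<'E'
from h import *
for n in("scene","top"):
    p,d=grab_frame(n); cv2.imwrite(f"pics/{n}0.png",p[:,:,::-1]); np.save(f"{n}0.npy",d)
    i=camera_info(n);print(n,{k:(np.round(v,3).tolist()) for k,v in i.items() if not isinstance(v,str)})
s=state();print(s["t"],s["tcp_pos"],s["tool_rot"],s["contact_force"])
E
```

```text
scene {'vertical_fov': 45.468, 'cx': 324.724, 'cy': 252.071, 'world_from_camera': [[0.839, 0.398, -0.37, 0.059], [-0.544, 0.598, -0.589, -0.62], [-0.013, 0.695, 0.718, 1.121], [0.0, 0.0, 0.0, 1.0]]}
top {'vertical_fov': 52.268, 'cx': 320.468, 'cy': 241.29, 'world_from_camera': [[-0.17, 0.965, -0.201, 0.347], [-0.986, -0.166, 0.033, 0.223], [-0.001, 0.203, 0.979, 1.161], [0.0, 0.0, 0.0, 1.0]]}
0.1 [0.23245071 0.55319083 0.40362264] [-2.12806947e-04  1.97575521e-01  9.80287265e-01 -8.63479892e-04] [ 0.48908854  0.13212602 -0.78364015]
```

View pics/top0.png

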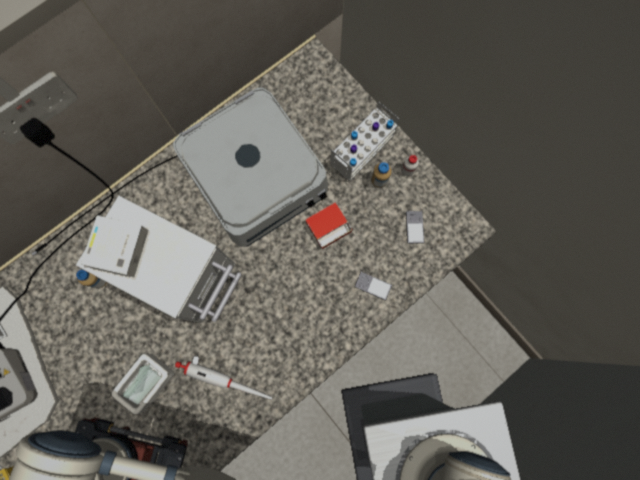

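View pics/scene0.png

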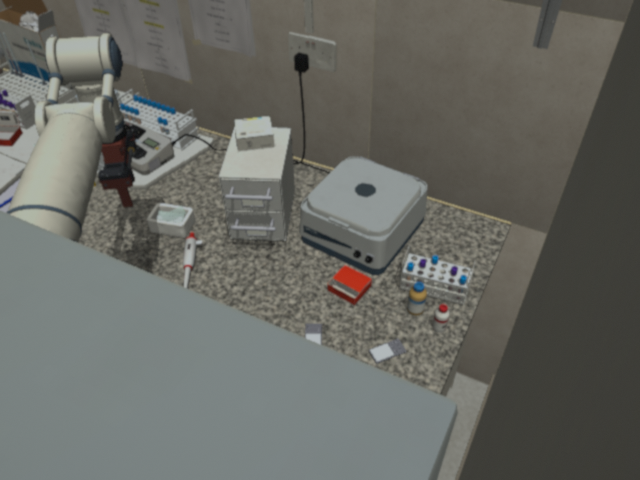

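The top view shows the file at about (155,260) with its handles near (225,290). The mailers are at (415,228) and (374,286), the red box at (328,225) and the bottles at (382,172) and (411,162). I'll enlarge these areas for exact pixels.

```bash
python3 - <<'E'
from h import *
print(camera_info("top").keys(), {k:v for k,v in camera_info("top").items() if k not in("world_from_camera",)})
p=cv2.imread("pics/top0.png")
a=cv2.resize(p[190:330,70:250],None,fx=4,fy=4,interpolation=cv2.INTER_CUBIC)
b=cv2.resize(p[200:310,340:440],None,fx=5,fy=5,interpolation=cv2.INTER_CUBIC)
cv2.imwrite("pics/a.png",a);cv2.imwrite("pics/b.png",b)
E
```

```text
dict_keys(['vertical_fov', 'cx', 'cy', 'world_from_camera']) {'vertical_fov': 52.267929404629115, 'cx': 320.46833639249775, 'cy': 241.28994870590864}
```

View pics/a.png

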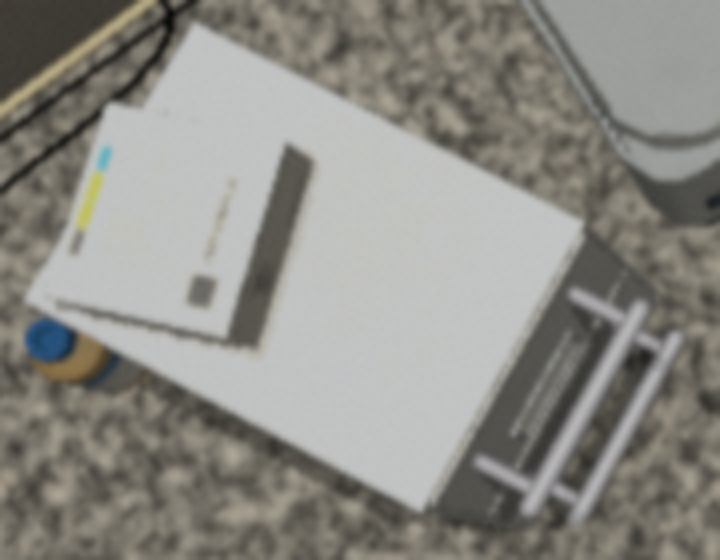

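View pics/b.png

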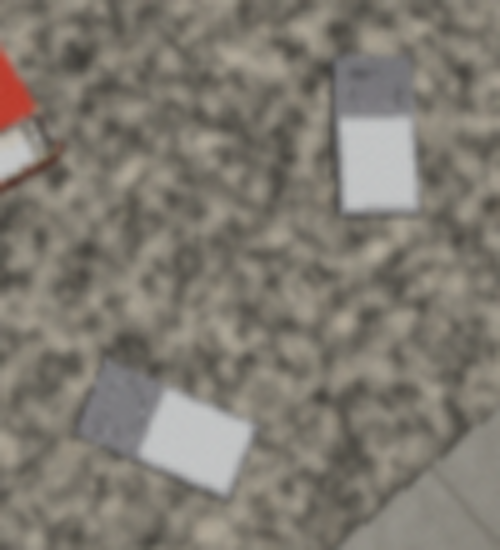

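Crop A shows the file's front top edge from (583,232) to (428,510). The two bars run from (638,305) to (532,510) and from (675,337) to (577,517). In crop B, mailer A has corners (336,57), (412,55), (418,212), (342,213) with its label end down. Mailer B has (104,358), (255,428), (228,497), (78,432) with its label end right. Next I'll convert these to world coordinates.

```bash
python3 - <<'E'
from h import *
np.set_printoptions(precision=4,suppress=True)
d=np.load("top0.npy")
A=lambda l:[((u+.5)/4-.5+70,(v+.5)/4-.5+190) for u,v in l]
B=lambda l:[((u+.5)/5-.5+340,(v+.5)/5-.5+200) for u,v in l]
print("filetop",deproj("top",A([(583,232),(428,510),(195,25)]),z=.225))
for l in([(638,305),(532,510)],[(675,337),(577,517)]):
  for z in(.192,.0855):
    q=deproj("top",A(l),z=z);e=q[1]-q[0];print("bar",z,q[:,:2],q.mean(0),np.linalg.norm(e),np.degrees(np.arctan2(e[1],e[0])))
print("depth",deproj("top",A([(400,330),(585,408)]),d))
for n,l in(("A",[(336,57),(412,55),(418,212),(342,213)]),("B",[(78,432),(104,358),(255,428),(228,497)])):
  q=deproj("top",B(l),z=.005);c=q.mean(0);e=q[:2].mean(0)-q[2:].mean(0);print(n,c,np.linalg.norm(e),np.linalg.norm(q[0]-q[1]),"xdir",np.degrees(np.arctan2(e[1],e[0])))
i=camera_info("wrist");s=state();print(np.array(i["world_from_camera"]),s["tcp_pos"],i["vertical_fov"])
from scipy.spatial.transform import Rotation as R
w=s["tool_rot"];print(R.from_quat([w[1],w[2],w[3],w[0]]).as_matrix())
E
```

```text
filetop [[0.5607 0.3952 0.225 ]
 [0.44   0.4844 0.225 ]
 [0.6979 0.5725 0.225 ]]
bar 0.192 [[0.5266 0.3788]
 [0.4347 0.4434]] [0.4806 0.4111 0.192 ] 0.11235757625470787 144.88739305079847
bar 0.0855 [[0.5464 0.396 ]
 [0.4443 0.4677]] [0.4954 0.4318 0.0855] 0.12470915677760139 144.88739305079852
bar 0.192 [[0.5074 0.3627]
 [0.4276 0.4221]] [0.4675 0.3924 0.192 ] 0.09953053765276598 143.37554026004383
bar 0.0855 [[0.5251 0.3781]
 [0.4365 0.444 ]] [0.4808 0.4111 0.0855] 0.11047202901707015 143.37554026004383
depth [[0.5276 0.4879 0.2263]
 [0.479  0.4102 0.1985]]
A [ 0.5809 -0.0487  0.005 ] 0.07810166630877391 0.037191505628730595 xdir -9.87408803613842
B [0.4574 0.0796 0.005 ] 0.07752943986706957 0.03762133396068803 xdir 55.79962224939949
[[ 0.3877 -0.8897 -0.2413  0.1663]
 [ 0.9218  0.3737  0.1032  0.5813]
 [-0.0017 -0.2625  0.9649  0.3833]
 [ 0.      0.      0.      1.    ]] [0.2325 0.5532 0.4036] 62.8915797422157
[[-0.9219  0.3874 -0.0008]
 [ 0.3874  0.9219 -0.0016]
 [ 0.0001 -0.0018 -1.    ]]
```

```bash
python3 -m inch '[[[0,0,1],0],[[0.775,-0.444,0],-0.195],[[0.775,-0.444,0],-0.195],[[0.775,-0.444,0],-0.195],[[0.775,-0.444,0],-0.195],[[0.775,-0.444,0],-0.195],[[0.775,-0.444,0],-0.195],[[0.775,-0.444,0],-0.195],[[0.775,-0.444,0],-0.195],[[0,0,0],0],[[0,0,0],0]]' 0.66
cat > w.py <<'E'
import sys
from h import *
n=sys.argv[1]; i=camera_info("wrist"); s=state(); p,d=grab_frame("wrist")
cv2.imwrite(f"pics/{n}.png",p[:,:,::-1]); np.save(f"{n}.npy",d); np.save(f"{n}_info.npy",i,allow_pickle=True)
q=s["tool_rot"]; from scipy.spatial.transform import Rotation as R
y=R.from_quat([q[1],q[2],q[3],q[0]]).as_matrix()[:,1]
print(s["t"],s["tcp_pos"],"y deg",np.degrees(np.arctan2(y[1],y[0])),s["width"])
E
python3 w.py w1
```

```text
t: 1.2
tcp_pos: [0.4811, 0.4107, 0.4437]
tool_rot: [-0.001, 0.311, 0.95, -0.001]
contact_force: [-1.0, -0.7, -0.0]
width: 0.0298
gripper_force: 0.0
1.2 [0.48105821 0.41072279 0.4437231 ] y deg 53.72788741375169 0.029827446302683535
```

View pics/w1.png

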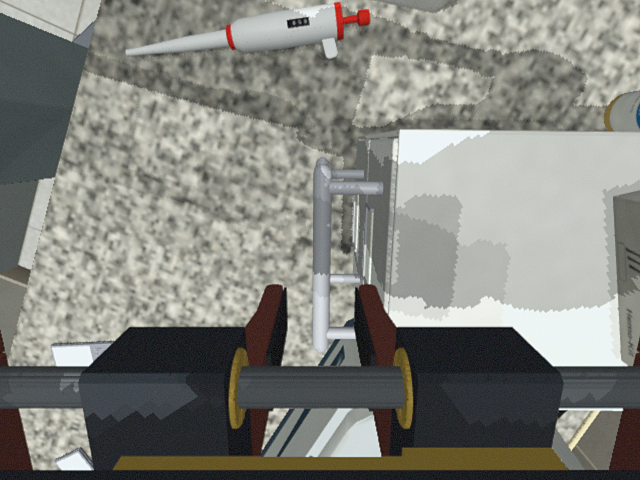

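The wrist view shows the bar at u≈321, vertical and centred between the fingers (286 and 357). I'll go down and grip it.

```bash
python3 -m inch '[[[0,0,-0.8],0],[[0,0,-0.8],0],[[0,0,-0.6],0],[[0,0,0],0]]' 0.66; python3 -m inch '[[[0,0,0],0],[[0,0,0],0],[[0,0,0],0],[[0,0,0],0],[[0,0,0],0]]' 1
```

```text
t: 1.65
tcp_pos: [0.4788, 0.4118, 0.3519]
tool_rot: [-0.002, 0.31, 0.951, -0.003]
contact_force: [-0.2, 1.2, -0.8]
width: 0.0299
gripper_force: 0.0
t: 2.15
tcp_pos: [0.4801, 0.4111, 0.3592]
tool_rot: [0.0, 0.311, 0.951, 0.001]
contact_force: [-4.0, -1.1, 6.4]
width: 0.0102
gripper_force: 30.0
```

```bash
python3 -m inch '[[[-0.12,-0.165,0],0],[[-0.24,-0.33,0],0],[[-0.24,-0.33,0],0],[[-0.24,-0.33,0],0],[[-0.24,-0.33,0],0],[[-0.24,-0.33,0],0],[[-0.24,-0.33,0],0],[[-0.24,-0.33,0],0],[[-0.24,-0.33,0],0],[[-0.24,-0.33,0],0],[[-0.24,-0.33,0],0],[[-0.24,-0.33,0],0],[[-0.24,-0.33,0],0],[[-0.12,-0.165,0],0],[[0,0,0],0],[[0,0,0],0]]'
```

```text
t: 3.75
tcp_pos: [0.356, 0.2438, 0.3591]
tool_rot: [0.001, 0.308, 0.951, 0.011]
contact_force: [7.4, 32.0, -3.2]
width: 0.0102
gripper_force: 29.9
```

```bash
python3 -m inch '[[[0.03,0.05,0],0],[[0,0,0],0]]'; python3 -m inch '[[[0,0,0],0],[[0,0,0],0],[[0,0,0],0],[[0,0,0.5],0],[[0,0,1],0],[[0,0,1],0],[[0.4,0.53,0.5],0],[[0,0,0],0],[[0,0,0],0]]' 0.66; python3 w.py w2; python3 - <<'E'
from h import *
p,d=grab_frame("top");cv2.imwrite("pics/t2.png",p[:,:,::-1]);np.save("t2.npy",d)
E
```

```text
t: 3.95
tcp_pos: [0.3567, 0.2448, 0.359]
tool_rot: [0.0, 0.308, 0.951, 0.007]
contact_force: [0.3, 22.0, 1.8]
width: 0.0101
gripper_force: 29.9
t: 4.85
tcp_pos: [0.3731, 0.2626, 0.4762]
tool_rot: [-0.0, 0.311, 0.95, -0.0]
contact_force: [0.7, 0.4, -0.6]
width: 0.0301
gripper_force: 0.0
4.85 [0.37314594 0.2626346  0.47621763] y deg 53.78893779249136 0.03013559021478132
```

View pics/w2.png

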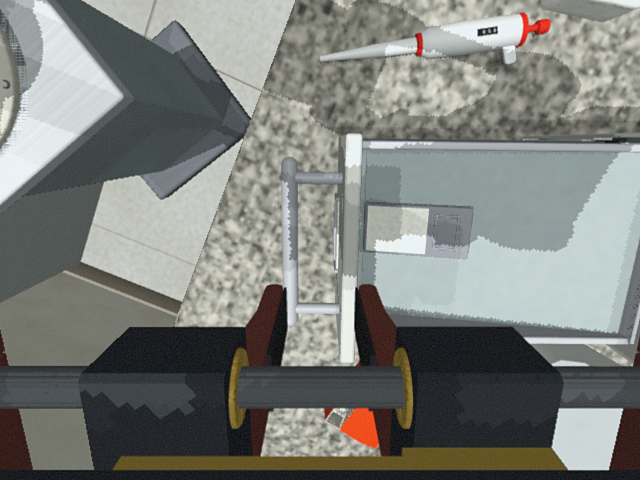

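The drawer is out. The filed mailer's corners are (367,203), (473,207), (469,258), (365,252), with the label line at u≈429. The handle bar is at u≈290.

```bash
python3 - <<'E'
from h import *
np.set_printoptions(precision=4,suppress=True)
i=np.load("w2_info.npy",allow_pickle=True).item();d=np.load("w2.npy")
def P(px,z): return np.array([deproj("wrist",[p],z=zz,info=i)[0] for p,zz in zip(px,z)])
q=P([(367,203),(365,252),(473,207),(469,258)],[.158,.158,.1733,.1733])
print(q); c=q.mean(0);e=q[2:].mean(0)-q[:2].mean(0);print("filed c",c,np.linalg.norm(e),np.linalg.norm(q[0]-q[1]),"dir",np.degrees(np.arctan2(e[1],e[0])))
h=P([(289,165),(292,318)],[.192]*2);print("handle",h,h.mean(0))
l=P([(429,208),(427,257)],[.168]*2);print("label",l.mean(0),"lower edge",q[:2].mean(0))
print("depths",deproj("wrist",[(400,230),(450,230),(560,200),(520,290)],d,info=i))
# side walls inner top edges
w=P([(370,150),(630,152),(370,321),(600,338)],[.196]*4);print(w)
E
```

```text
[[0.3726 0.307  0.158 ]
 [0.4037 0.2838 0.158 ]
 [0.4175 0.3673 0.1733]
 [0.4492 0.3452 0.1733]]
filed c [0.4108 0.3258 0.1657] 0.07733258062585514 0.038831192406648486 dir 53.422967978646525
handle [[0.315  0.2796 0.192 ]
 [0.4035 0.2146 0.192 ]] [0.3592 0.2471 0.192 ]
label [0.4165 0.3312 0.168 ] lower edge [0.3882 0.2954 0.158 ]
depths [[0.4036 0.3156 0.1632]
 [0.4233 0.3453 0.1707]
 [0.4476 0.4183 0.1788]
 [0.4933 0.3634 0.1752]]
[[0.3382 0.3277 0.196 ]
 [0.438  0.4619 0.196 ]
 [0.4373 0.2601 0.196 ]
 [0.5479 0.3881 0.196 ]]
```

```bash
python3 -m inch '[[[0.191,-0.416,0],-0.931],[[0.191,-0.416,-0.3],-0.931],[[0.191,-0.416,-0.3],-0.931],[[0.191,-0.416,-0.3],-0.931],[[0.191,-0.416,-0.3],-0.931],[[0.191,-0.416,-0.3],-0.931],[[0.191,-0.416,-0.3],-0.931],[[0.191,-0.416,-0.3],-0.931],[[0.191,-0.416,-0.3],-0.931],[[0.191,-0.416,-0.3],-0.931],[[0.191,-0.416,-0.3],-0.931],[[0,0,0],0],[[0,0,0],0]]' 0.3; python3 w.py w3
```

```text
t: 6.25
tcp_pos: [0.4563, 0.0794, 0.3559]
tool_rot: [-0.0, 0.883, 0.469, -0.001]
contact_force: [-0.5, 0.1, 0.4]
width: 0.0612
gripper_force: 0.0
6.25 [0.45631813 0.07938331 0.35586588] y deg -34.115549489271814 0.06124492142838791
```

View pics/w3.png

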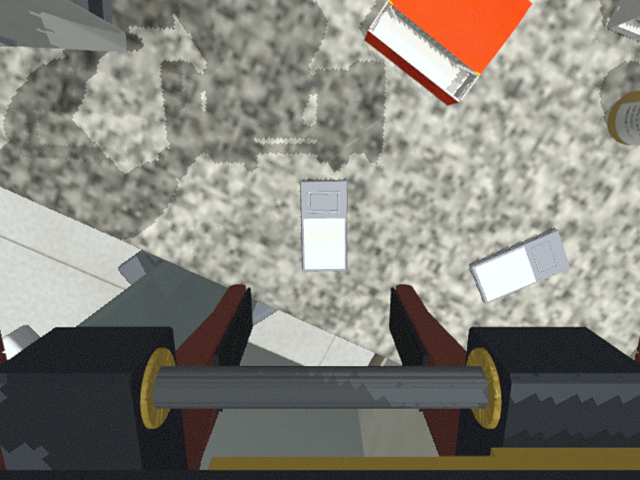

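Mailer B is straight under the gripper with corners (301,181), (347,180), (347,269), (302,270). Mailer A is also in view with corners (470,266), (557,230), (569,263), (484,302).

```bash
python3 - <<'E'
from h import *
np.set_printoptions(precision=4,suppress=True)
i=np.load("w3_info.npy",allow_pickle=True).item()
for n,px in(("B",[(301,181),(347,180),(347,269),(302,270)]),("A",[(557,230),(569,263),(484,302),(470,266)])):
  q=deproj("wrist",px,z=.006,info=i);e=q[:2].mean(0)-q[2:].mean(0);print(n,q.mean(0),np.linalg.norm(e),np.linalg.norm(q[0]-q[1]),np.degrees(np.arctan2(e[1],e[0])))
E
```

```text
B [0.4593 0.0792 0.006 ] 0.07778694484781755 0.038234398554393714 56.32926395818128
A [ 0.5818 -0.0466  0.006 ] 0.07906559331714144 0.03335046807628025 -8.1238689019197
```

```bash
python3 -m inch '[[[0.07,0,-0.9],0],[[0,0,-0.9],0],[[0,0,-0.9],0],[[0,0,-0.7],0],[[0,0,-0.4],0],[[0,0,-0.2],0],[[0,0,-0.1],0],[[0,0,0],0],[[0,0,0],0]]'
```

```text
t: 7.2
tcp_pos: [0.4601, 0.0799, 0.194]
tool_rot: [0.0, 0.884, 0.468, 0.001]
contact_force: [-0.6, -0.8, 0.1]
width: 0.0614
gripper_force: 0.0
```

```bash
python3 -m inch '[[[0,0,-0.1],0],[[0,0,-0.1],0],[[0,0,0],0],[[0,0,0],0],[[0,0,0],0]]'; python3 -m inch '[[[0,0,0],0],[[0,0,0],0],[[0,0,0],0],[[0,0,0],0],[[0,0,0],0]]' 1
```

```text
t: 7.7
tcp_pos: [0.4597, 0.0796, 0.1847]
tool_rot: [-0.0, 0.884, 0.468, 0.0]
contact_force: [-0.1, 0.3, -0.3]
width: 0.0612
gripper_force: 0.0
t: 8.2
tcp_pos: [0.4597, 0.0796, 0.1847]
tool_rot: [0.0, 0.884, 0.468, 0.0]
contact_force: [0.6, -0.2, 0.1]
width: 0.0394
gripper_force: 30.0
```

```bash
python3 -m inch '[[[0,0,0.3],0],[[0,0,0.8],0],[[0,0,0.98],0],[[0,0,0.98],0],[[0,0,0.98],0],[[0,0,0.98],0],[[0,0.4,0.88],0],[[-0.052,0.77,0],-0.034],[[-0.052,0.77,0],-0.034],[[-0.052,0.77,0],-0.034],[[-0.052,0.77,0],-0.034],[[-0.052,0.77,0],-0.034],[[-0.052,0.77,0],-0.034],[[-0.052,0.77,0],-0.034],[[-0.052,0.77,0],-0.034],[[-0.052,0.61,0],-0.034],[[0,0,0],0],[[0,0,0],0],[[0,0,0],0]]'; python3 w.py w4
```

```text
t: 10.1
tcp_pos: [0.4411, 0.3656, 0.4212]
tool_rot: [0.0, 0.894, 0.447, 0.0]
contact_force: [0.3, -0.4, -0.7]
width: 0.0392
gripper_force: 30.0
10.1 [0.44107902 0.36560646 0.42116833] y deg -36.883686909548175 0.03923323189940548
```

View pics/w4.png

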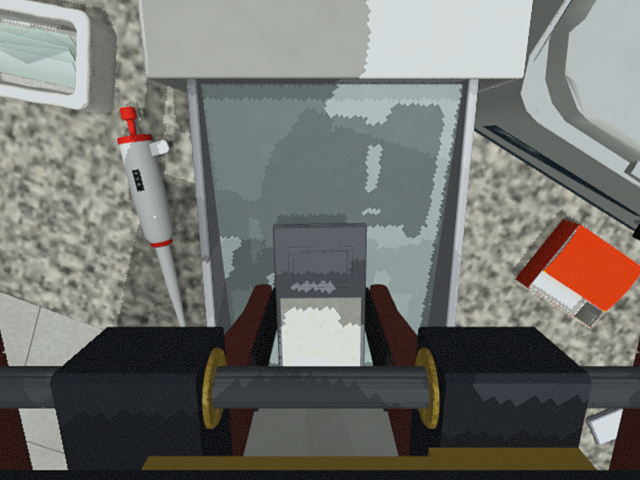

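The mailer is held level and in line with the drawer, upper end at v≈225. I'll check where it sits in the hand.

```bash
python3 - <<'E'
from h import *
i=np.load("w4_info.npy",allow_pickle=True).item()
q=deproj("wrist",[(274,225),(366,224)],z=.2425,info=i);l=deproj("wrist",[(281,297),(365,297)],z=.2425,info=i)
d=q[1]-q[0];a=np.degrees(np.arctan2(d[1],d[0]))+90;n=np.array([np.cos(np.radians(a)),np.sin(np.radians(a))])
print(q,l,np.linalg.norm(d),a,"centre",q.mean(0)[:2]-.04*n, l.mean(0)[:2]-.008*n)
C=np.array([.4115,.3267]);n0=np.array([np.cos(np.radians(53.4)),np.sin(np.radians(53.4))])
print("target",C+.049*n0)
E
```

```text
[[0.44876371 0.40815895 0.2425    ]
 [0.47926954 0.38576301 0.2425    ]] [[0.43133786 0.38153927 0.2425    ]
 [0.46038214 0.35970274 0.2425    ]] 0.03784420907369355 53.715637924551835 centre [0.4403449  0.36471739] [0.44112565 0.36417229]
target [0.44071502 0.36603806]
```

```bash
python3 -m inch '[[[0.01,0.03,-0.5],0],[[0,0,-0.4],0],[[0,0,-0.3],0],[[0,0,-0.15],0],[[0,0,-0.07],0],[[0,0,0],0],[[0,0,0],0],[[0,0,0],0]]'
```

```text
t: 10.95
tcp_pos: [0.4414, 0.3677, 0.3647]
tool_rot: [-0.0, 0.894, 0.447, 0.001]
contact_force: [-0.5, -0.7, -0.3]
width: 0.0395
gripper_force: 30.0
```

```bash
python3 -m inch '[[[0,0,-0.04],0],[[0,0,-0.03],0],[[0,0,0],0],[[0,0,0],0],[[0,0,0],0]]'
```

```text
t: 11.45
tcp_pos: [0.4414, 0.3677, 0.3614]
tool_rot: [-0.0, 0.894, 0.447, 0.0]
contact_force: [1.0, 0.4, 1.6]
width: 0.0394
gripper_force: 30.0
```

```bash
python3 -m inch '[[[0,0,0],0],[[0,0,0],0],[[0,0,0],0],[[0,0,0],0]]' 0.4; python3 -m inch '[[[0,0,0.4],0],[[0,0,0.8],0],[[-0.4,-0.53,0.8],0],[[0,0,0],0],[[0,0,0],0]]' 0.4; python3 w.py w5
```

```text
t: 11.85
tcp_pos: [0.4413, 0.3676, 0.3607]
tool_rot: [0.0, 0.894, 0.447, -0.0]
contact_force: [0.2, -0.4, -0.3]
width: 0.0527
gripper_force: 0.0
t: 12.35
tcp_pos: [0.4251, 0.3462, 0.4435]
tool_rot: [-0.0, 0.894, 0.447, 0.002]
contact_force: [-0.1, -0.2, -0.4]
width: 0.0526
gripper_force: 0.0
12.35 [0.42511662 0.34615119 0.44350713] y deg -36.85987823665283 0.052559231216329765
```

View pics/w5.png

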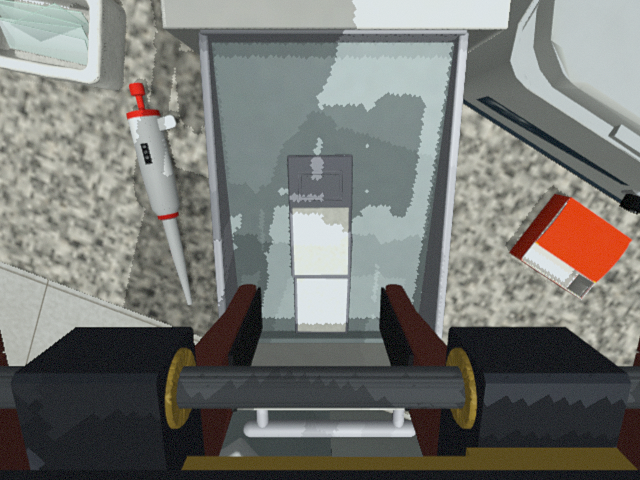

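The first mailer lies in line: corners (289,155), (352,155), (349,277), (294,275), with the filed label showing from v=277 to 332. I'll measure it and work out the second placement.

```bash
python3 - <<'E'
from h import *
np.set_printoptions(precision=4,suppress=True)
i=np.load("w5_info.npy",allow_pickle=True).item();d=np.load("w5.npy")
P=lambda px,z:np.array([deproj("wrist",[p],z=zz,info=i)[0] for p,zz in zip(px,z)])
q=P([(289,155),(352,155),(349,277),(294,275)],[.183,.183,.178,.178]);e=q[:2].mean(0)-q[2:].mean(0)
a=np.arctan2(e[1],e[0]);n=np.array([np.cos(a),np.sin(a)]);print(q.mean(0),np.linalg.norm(e),np.degrees(a))
f=P([(297,332),(347,332)],[.158]*2).mean(0);print("filed low",f,"edge dist horiz",(q[2:].mean(0)-f)[:2]@n)
print("depth z",deproj("wrist",[(320,165),(320,265),(320,290),(320,325)],d,info=i)[:,2])
n0=np.array([np.cos(np.radians(53.5)),np.sin(np.radians(53.5))]);print("target2",q.mean(0)[:2]+.0495*n0)
E
```

```text
[0.4412 0.3669 0.1805] 0.07799897349309506 53.6330954744579
filed low [0.3881 0.2947 0.158 ] edge dist horiz 0.050708579296161994
depth z [0.1822 0.1775 0.1653 0.1593]
target2 [0.4706 0.4067]
```

```bash
python3 -m inch '[[[0.325,-0.821,0],-0.61],[[0.325,-0.821,0],-0.61],[[0.325,-0.821,0],-0.61],[[0.325,-0.821,0],-0.61],[[0.325,-0.821,0],-0.61],[[0.325,-0.821,0],-0.61],[[0.325,-0.821,-0.3],-0.61],[[0.325,-0.821,-0.3],-0.61],[[0.325,-0.821,-0.4],-0.61],[[0.325,-0.821,-0.4],-0.61],[[0.325,-0.821,-0.4],-0.61],[[0.325,-0.821,-0.4],-0.61],[[0,0,0],0],[[0,0,0],0],[[0,0,0],0]]' 0.3; python3 w.py w6
```

```text
t: 13.9
tcp_pos: [0.5814, -0.0469, 0.3529]
tool_rot: [-0.0, 0.996, -0.084, -0.0]
contact_force: [0.0, 0.6, -0.2]
width: 0.0619
gripper_force: 0.0
13.9 [ 0.58139646 -0.04685557  0.35287973] y deg -99.66564691485307 0.06187536425568178
```

View pics/w6.png

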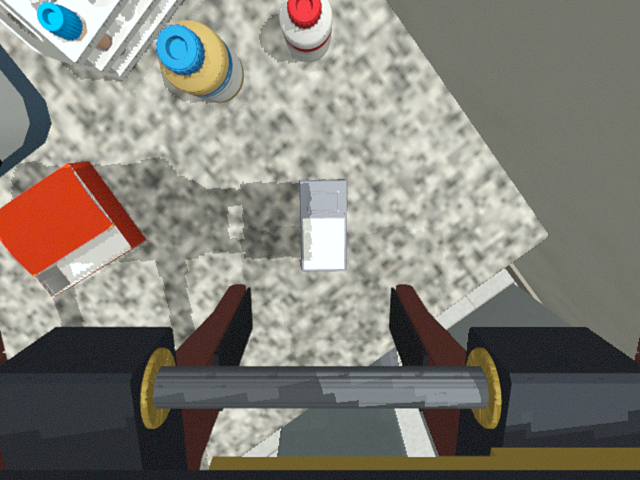

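```bash
python3 -m inch '[[[0.03,-0.07,-0.9],0],[[0,0,-0.9],0],[[0,0,-0.9],0],[[0,0,-0.7],0],[[0,0,-0.4],0],[[0,0,-0.2],0],[[0,0,-0.1],0],[[0,0,-0.06],0],[[0,0,0],0],[[0,0,0],0],[[0,0,0],0],[[0,0,0],0]]'
```

```text
t: 15.15
tcp_pos: [0.5827, -0.0505, 0.1872]
tool_rot: [0.0, 0.996, -0.085, 0.0]
contact_force: [0.2, 0.3, -0.1]
width: 0.0611
gripper_force: 0.0
```

```bash
python3 -m inch '[[[0,0,-0.06],0],[[0,0,0],0],[[0,0,0],0]]';  python3 -m inch '[[[0,0,0],0],[[0,0,0],0],[[0,0,0],0],[[0,0,0],0],[[0,0,0],0]]' 1; python3 -m inch '[[[0,0,0.3],0],[[0,0,0.8],0],[[0,0,0.98],0],[[0,0,0.98],0],[[0,0,0.98],0],[[0,0,0.98],0],[[0,0,0.98],0],[[0,0,0],0],[[0,0,0],0]]'
```

```text
t: 15.45
tcp_pos: [0.5825, -0.0504, 0.184]
tool_rot: [-0.0, 0.996, -0.085, -0.0]
contact_force: [0.1, 0.8, -0.2]
width: 0.0616
gripper_force: 0.0
t: 15.95
tcp_pos: [0.5826, -0.0504, 0.1843]
tool_rot: [0.0, 0.996, -0.085, 0.0]
contact_force: [-0.1, -0.2, -0.2]
width: 0.0395
gripper_force: 30.0
t: 16.85
tcp_pos: [0.5823, -0.0504, 0.4262]
tool_rot: [0.0, 0.996, -0.085, 0.002]
contact_force: [-0.7, 0.1, -0.8]
width: 0.0393
gripper_force: 30.0
```

```bash
python3 -m inch '[[[-0.2,0.816,0.02],0.526],[[-0.2,0.816,0.02],0.526],[[-0.2,0.816,0.02],0.526],[[-0.2,0.816,0.02],0.526],[[-0.2,0.816,0.02],0.526],[[-0.2,0.816,0.02],0.526],[[-0.2,0.816,0.02],0.526],[[-0.2,0.816,0.02],0.526],[[-0.2,0.816,0.02],0.526],[[-0.2,0.816,0.02],0.526],[[-0.2,0.816,0.02],0.526],[[-0.2,0.816,0.02],0.526],[[-0.2,0.816,0.02],0.526],[[-0.2,0.816,0.02],0.526],[[0,0,0],0],[[0,0,0],0],[[0,0,0],0]]'; python3 w.py w7; python3 - <<'E'
import cv2,numpy as np
p=cv2.imread("pics/w7.png"); cv2.imwrite("pics/w7c.png",cv2.resize(p[150:410,180:480],None,fx=2,fy=2))
E
```

```text
t: 18.55
tcp_pos: [0.4709, 0.4057, 0.4344]
tool_rot: [0.0, 0.893, 0.45, -0.001]
contact_force: [-0.3, -0.7, -0.5]
width: 0.0393
gripper_force: 30.0
18.55 [0.47092595 0.40574847 0.43440383] y deg -36.56018978099131 0.039339272232051345
```

View pics/w7c.png

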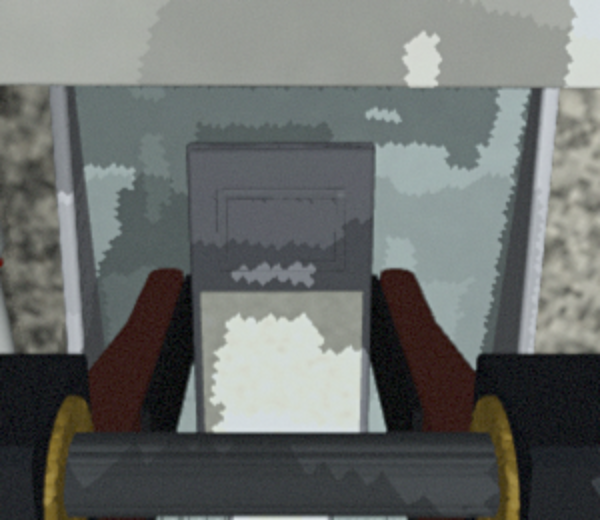

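The second mailer is held level and in line, with its end at crop y≈150 and its label line at y≈291, about 0.5 mm from target. I'll lower it.

```bash
python3 -m inch '[[[0,0,-0.5],0],[[0,0,-0.4],0],[[0,0,-0.3],0],[[0,0,-0.15],0],[[0,0,-0.1],0],[[0,0,-0.05],0],[[0,0,0],0],[[0,0,0],0],[[0,0,0],0],[[0,0,0],0]]';python3 -m inch '[[[0,0,-0.04],0],[[0,0,-0.03],0],[[0,0,0],0],[[0,0,0],0],[[0,0,0],0]]'
```

```text
t: 19.6
tcp_pos: [0.4705, 0.4066, 0.3758]
tool_rot: [-0.0, 0.893, 0.45, 0.0]
contact_force: [-0.3, -0.7, -0.6]
width: 0.0395
gripper_force: 30.0
t: 20.1
tcp_pos: [0.4706, 0.4065, 0.3726]
tool_rot: [-0.0, 0.893, 0.45, -0.0]
contact_force: [-0.3, -0.1, -0.5]
width: 0.0391
gripper_force: 30.0
```

```bash
python3 -m inch '[[[0,0,-0.035],0],[[0,0,0],0],[[0,0,0],0],[[0,0,0],0]]'
```

```text
t: 20.5
tcp_pos: [0.4706, 0.4065, 0.3713]
tool_rot: [0.0, 0.893, 0.45, 0.0]
contact_force: [0.6, 0.8, 0.7]
width: 0.0388
gripper_force: 30.0
```

Contact is at the predicted height, so I'll release, lift and look.

```bash
python3 -m inch '[[[0,0,0],0],[[0,0,0],0],[[0,0,0],0],[[0,0,0],0]]' 0.4; python3 -m inch '[[[0,0,0.4],0],[[0,0,0.8],0],[[-0.4,-0.53,0.8],0],[[-0.4,-0.53,0.3],0],[[-0.2,-0.27,0.3],0],[[0,0,0],0],[[0,0,0],0],[[0,0,0],0]]'; python3 w.py w8
```

```text
t: 20.9
tcp_pos: [0.4706, 0.4065, 0.3713]
tool_rot: [0.0, 0.893, 0.45, 0.0]
contact_force: [-0.3, -0.9, -0.2]
width: 0.0528
gripper_force: 0.0
t: 21.7
tcp_pos: [0.4311, 0.354, 0.4733]
tool_rot: [0.0, 0.893, 0.45, -0.001]
contact_force: [0.7, -0.3, 0.8]
width: 0.0525
gripper_force: 0.0
21.7 [0.43113838 0.35395102 0.4733084 ] y deg -36.455602551075316 0.05252818292105874
```

View pics/w8.png

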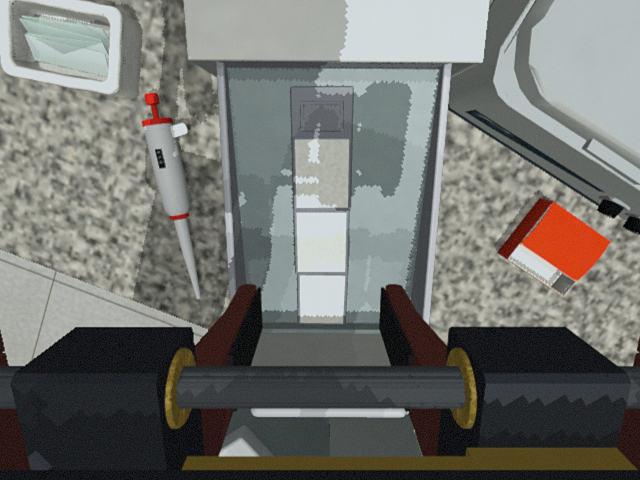

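All three labels show, stacked in line. The lower edges are at v≈210 (m2), 273 (m1) and 325 (filed), and the upper end of m2 is at v≈87. I've now viewed 12 pictures, over the limit of 10, so I'll check the rest by numbers only.

```bash
python3 - <<'E'
from h import *
np.set_printoptions(precision=4,suppress=True)
i=np.load("w8_info.npy",allow_pickle=True).item();d=np.load("w8.npy")
P=lambda px,z:deproj("wrist",px,z=z,info=i).mean(0)
n=np.array([np.cos(np.radians(53.6)),np.sin(np.radians(53.6))]);l=np.array([-n[1],n[0]])
pts=[P([(300,325),(345,325)],.158),P([(297.5,273),(347,273)],.178),P([(296,210),(349,210)],.187),P([(291,87),(353,87)],.193)]
for p in pts: print((p-pts[0])[:2]@n,(p-pts[0])[:2]@l)
print("z",deproj("wrist",[(322,92),(322,204),(322,216),(322,268),(322,279)],d,info=i)[:,2])
h=P([(250,412),(408,412)],.192);print("handle",h)
s=state();print(s["t"],s["contact_force"],s["width"])
E
```

```text
0.0 0.0
0.05196563828331016 0.00029922479387657977
0.10048978055532509 0.00016974436562208067
0.17814309800779796 0.0005214369137619412
z [0.192  0.1866 0.1807 0.177  0.1665]
handle [0.3578 0.2444 0.192 ]
21.75 [-0.2336  0.3391  0.4681] 0.05281171450892503
```

```bash
python3 - <<'E'
import cv2,numpy as np
p=cv2.imread("pics/w8.png",0).astype(int)
for c in(310,322,335):
  print(c,"m2/m1",p[203:217,c],"m1/f",p[264:282,c],"low",p[316:332,c])
print(p[130:145,322],p[262,285:360],p[290,285:360])
q=cv2.imread("pics/w5.png",0).astype(int)
for c in(310,322,335): print("w5",c,q[266:284,c],"low",q[322:340,c])
q=cv2.imread("pics/w2.png",0).astype(int)
print("w2 filed row230",q[228,358:374],q[228,422:436],q[228,462:480])
E
```

```text
310 m2/m1 [215 216 217 217 208 147 138 135 142 174 218 217 216 216] m1/f [216 216 215 216 217 217 220 208 144 128 127 181 221 219 215 216 216 216] low [201 162 157 161 164 167 160 102  77  62  69  63  76  94 108 110]
322 m2/m1 [169 174 198 215 193 146 141 137 142 171 220 218 216 218] m1/f [217 216 217 217 218 216 217 209 136 130 131 181 219 218 215 217 216 215] low [209 162 159 156 159 166 156 105  79  68  66  62  70  89 107 112]
335 m2/m1 [181 194 217 212 156 108 140 128 143 172 220 219 215 215] m1/f [216 217 215 216 215 218 216 209 134 128 120 167 219 219 217 216 216 215] low [173 160 166 166 164 164 158 113  76  63  64  67  67  87 105 104]
[ 89  81 102  96  96  97  92  92 110 155 183 181 177 179 178] [147 148 150 147 150 150 155 153 144  80  95 132 171 220 217 215 215 216
 214 215 215 217 215 215 215 215 216 216 215 216 215 215 215 215 214 215
 216 218 215 216 216 216 213 215 216 216 214 215 216 215 216 216 215 216
 214 216 215 216 217 215 177 130 104 110 164 164 160 155 160 160 156 158
 159 156 157] [153 156 158 163 161 161 162 161 161 163 164 154  90 125 160 220 219 216
 216 215
[... 215 characters left out ...]
 159 156]
w5 310 [226 225 224 225 226 225 227 228 217 141 128 124 180 232 229 226 227 226] low [226 218 176 167 170 173 173 176 172 130  84  66  72  74  74  75  94 113]
w5 322 [225 225 225 224 224 225 228 223 201 139 131 133 184 230 228 226 225 227] low [226 230 218 170 169 168 171 176 176 152  84  63  76  74  74  73  91 113]
w5 335 [225 224 225 226 225 225 228 224 200 138 130 126 169 216 227 227 226 226] low [218 176 165 168 174 175 173 178 174 146  87  72  70  73  70  71  95 114]
w2 filed row230 [152 115 135 116 112 100  80  87 105 169 174 171 169 166 167 167] [200 202 202 203 194 144 109 115 113 112 115 113 108 117] [128 130 131 134 130 133 131 131 124 130 150 154 150 150 154 152 153 153]
```

```bash
python3 - <<'E'
from h import *
i=np.load("w8_info.npy",allow_pickle=True).item()
n=np.array([np.cos(np.radians(53.6)),np.sin(np.radians(53.6))])
P=lambda v,z:deproj("wrist",[(322,v)],z=z,info=i)[0][:2]@n
f=P(322.6,.1585)-.003*.98; print("m1 edge from filed low",P(275.2,.1775)-f, "label end m1",P(271.6,.1777)-f)
print("ray meets filed label at",P(275.2,.1665)-f)
m1=P(275.2,.1775); print("m2 from m1",P(212.6,.187)-m1)
E
```

```text
m1 edge from filed low 0.050612188915520606 label end m1 0.05349111573319859
ray meets filed label at 0.04677916662734066
m2 from m1 0.04861662551107182
```

```bash
python3 -c "
from cell import *
print(sign_off())"
```

```text
the job is handed in; nothing more can be done
None
```

The job is handed in, with no verdict shown: the top drawer is out to its stop and both mailers are slated above the filed one with all labels showing (lower edges about 5 mm and 1 mm above the label lines, limit 8 mm), but I viewed 12 pictures, over the limit of 10.

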